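# Stow the bench scraper in its slotted rack and lock it

## Robot

A 6-joint arm with a two-finger parallel gripper is mounted at the origin on the work surface. World frame = base frame: x ahead of the robot, y to its left, z up, the work surface at z = 0. Lengths are in mm, angles in degrees, forces in N, time in s.
With the tool pointing down it reaches from about 300 to 850 mm from the base axis. Payload 4.2 kg.
Tool frame: the origin (TCP) lies at the very end of the fingers, on their centre line; the grasp point (between the pads) lies 19 mm behind it; z points along the fingers, y is the line along which they close (so a half turn about z gives the same grasp; the last joint's range is limited). The gripper opens to 91 mm and grips with 3 to 60 N. Pads are 32 mm wide; open, the fingers measure 118 mm over their backs; the gripper's body (76 mm by 178 mm) begins 60 mm behind the grasp point.
Start: joints at [-69.442, 18.312, 89.639, -0, 72.044, -1.146], TCP at [212.643, -534.255, 187.876] pointing down, gripper open.
Joint ranges: [-177.97, 177.97], [-48.28, 115.42], [12.27, 149.76], [-77.06, 257.06], [2.81, 150.46], [-146.56, 146.56]. Speed limits (degrees/s): [147.25, 147.25, 180, 180, 180, 180].

## Interface

Orientations are given as [roll, pitch, yaw] about the fixed x, y, z axes, in that order (R = Rz(yaw) Ry(pitch) Rx(roll)).
In Python, from workcell import * gives the robot as it stands.
- The arm moves only by the tool move_arm, never from a script. Its argument "motion" is a list of rows, each a list of 3 entries, a list of its own where there are three numbers: the finger opening in mm, from 0 to 91.2, then the shift along the world's x, y, z in units of 25 mm (1.0 is 25 mm), then the turn, a rotation vector about the world's x, y, z in units of 4 degrees (1.0 is 4 degrees). In form: [[grip, [x, y, z], [ax, ay, az]], ...]. A call has 1 to 20 rows; each row shifts and turns the commanded pose from where the row before left it; what a row does not reach is not made up. A row lasts 1/12 s, in which the tool goes at most 41.7 mm and 7.16 degrees, less where a joint would pass 70% of its speed; a pose out of reach is approached as far as the arm can. A call with a number of a shift or a turn outside -1 to 1 is refused whole. A call with a gripper value outside its range is refused whole. The fingers move at their own pace and stop on an object; "grip_force" is the grip in N (left out, the last holds). Time passes only in rows, so rows that do not move let the fingers close. It gives the time, the measured TCP pose, the force, the opening and the grip force at its end, in the units of the state.
- state(): the state, without advancing time (a new reading comes with each control period).
- grab_frame(name): name is "scene" or "top" or "wrist"; returns the picture (420x560x3 uint8, blue, green, red); there is no depth.
- camera_info(name): a dict with "fx", "fy", "cx", "cy" (pixels), "rvec" (rotation vector, rad) and "tvec" (3), from world to camera coordinates, as OpenCV has them. Camera axes: x right, y down, z forward; pixel columns grow to the right and rows downward; lengths in mm; the calibration is good to about 2 mm. A picture is of the moment at which its call begins: read the wrist's pose just before it. camera_info takes no time and is no camera call; for the wrist camera it gives the pose at the moment of the call.
- job_done(): hands the job in; it is judged then, once.
The state is a dict: "time_s": time; "qpos": joint angles; "qvel": joint speeds; "effort": joint torques, N m; "ee_pos": TCP position; "ee_rot": TCP orientation; "force": force on the tool from outside, world axes, zero at the start; "torque": the same for the moment, N m; "gripper_width": finger opening in mm; "gripper_force": force on a finger pad.
Only numpy, scipy, OpenCV 4.12 (cv2) and the standard library are available. Lean on these libraries where they do the work, as an engineer would, in place of code of your own. Each camera call takes 0.05 s, during which the arm holds its last target. There are 200 camera calls.

## Task

Take the flat scraper off the drying stand and slide it blade first, on its long edge, into the slot of the white rack, fully down and fully home under the bridge with its tip against the end wall. Then swing the rack's keeper bar shut against its stop behind the handle, and let go of everything. Leave the cups, jar, dish and weight where they stand.

Things in the scene. Friction and masses are not known exactly. Their poses are not given: they have to be found in the camera images.
- scraper_grip (a point): Gripping point on the scraper's wooden slab handle (85 long, 36 high, 16 mm thick), near the balance point; mid-thickness, 22.5 mm above the tool's lower edge, 30 behind the blade's root, 55 ahead of the handle's rear end. Scraper axes: x from handle to blade tip, y across the thickness, z up from the lower long edge. About 0.16 kg.
- scraper_tip (a point): Middle of the tip edge of the scraper's steel blade (105 long, 45 high, 4 mm thick; handle and blade flush along the lower edge; tool 190 long), 135 mm ahead of scraper_grip, same height and axes. The scraper starts standing on its long edge in the stand, lower edge 30 mm above the bench.
- stand: Grey drying stand, fixed: foot 190 x 60 x 10 mm, two notched posts hold the scraper loosely on edge, 43 mm behind and 90 mm ahead of scraper_grip; posts up to 55 mm high and 36 mm wide. Lift the scraper straight up 40 mm or more to free it. Origin under its centre, x from handle to tip.
- rack: White rack, fixed. x: the way the blade slides in, z up, origin on the bench; mm in this frame here and below. Base x -175 to 60, y -110 to 75, top z 20. A grey slotted head sits on it, x -50 to 50, 60 wide, clamped up to 15 to either side: the slot runs along x at an UNKNOWN y between -15 and 15, to be seen or found by touch. The head yields to no push under 60 N.
- slot_floor (a point): Point at rack x 0, y 0, z 30: the slot floor's height. The slot (8 wide for the 4 mm blade, no chamfer) is open upward and at x -50; cheek tops are flat at z 65. At x 20 to 50 a bridge covers it, underside z 80, top z 90: let the blade down with its tip short of x 20, then slide it on. A tongue 10 wide, top z 30, runs back from the slot to x -145 and carries the handle.
- end_wall (a point): Point at rack x 50, y 0, z 52.5 on the face of the white end wall (100 wide, up to z 90) where the blade's tip stops. Home: scraper_tip against this face, lower edge on the slot floor, so scraper_tip and scraper_grip at z 52.5, scraper_grip at x -85, handle's rear end at x -140.
- keeper (a joint): Aluminium keeper bar, turning level on an upright pin at rack x -155, y -90. Radians open: 0 is shut at its stop, the bar along rack +y behind the handle (8 mm clear of it when home); at angle a it points from the pin to (-sin a, cos a). Starts 1.0 to 1.5, stays where left, about 1 N at the end moves it. White stop post: x -148 to -141, y 51 to 65, top z 56.
- keeper_end (a point): Middle of the keeper bar's free end face, 155 mm from the pin, 52 mm above the bench. The bar is 14 mm thick, z 40 to 64, square-edged.
- cup_a: open clear plastic cup, 80 mm tall and 76 mm across the rim, standing loose on the bench; origin under its centre. A bystander: leave it.
- cup_b: open clear plastic cup, 80 mm tall and 76 mm across the rim, standing loose on the bench; origin under its centre. A bystander: leave it.
- cup_c: open clear plastic cup, 70 mm tall and 72 mm across the rim, standing loose on the bench; origin under its centre. A bystander: leave it.
- jar: amber glass jar with lid, 60 mm across, 85 tall, loose bystander; origin under its centre.
- dish: white porcelain dish, 110 mm across, 40 tall, loose bystander; origin under its centre.
- weight: plain brass weight, 44 mm across, 50 tall, loose bystander; origin under its centre.
There are look-alikes about, which are no part of the job. There is more than one size of the part that bears scraper_grip; the job needs the largest.

How it is judged (in metres and radians):
On the way:
1. the scraper is down in the slot and home against the end wall while the keeper bar still stands open (x of scraper_tip in the frame of rack above 0.045 m and z of scraper_tip in the frame of rack between 0.0475 and 0.0565 m and z of scraper_grip in the frame of rack between 0.0475 and 0.0565 m and y of scraper_tip in the frame of rack between -0.021 and 0.021 m and angle between the x axis of scraper_tip and the x axis of rack, either way round below 0.06 rad and angle between scraper_tip's own z axis and vertical below 0.12 rad and value of joint keeper above 0.5 rad), for 0.2 s.
At the end, for the whole second after the job is handed in: The scraper lies in the slot: tip within 5 mm of the end wall, both ends within about 4 mm of fully down, along the slot to 0.06 rad and upright to 0.12 rad; the keeper bar is within 0.06 rad of shut (x of scraper_tip in the frame of rack above 0.045 m and z of scraper_tip in the frame of rack between 0.0475 and 0.0565 m and z of scraper_grip in the frame of rack between 0.0475 and 0.0565 m and y of scraper_tip in the frame of rack between -0.021 and 0.021 m and angle between the x axis of scraper_tip and the x axis of rack, either way round below 0.06 rad and angle between scraper_tip's own z axis and vertical below 0.12 rad and value of joint keeper below 0.06 rad); the robot touches nothing.
It fails at once if a bystander (cup, jar, dish or weight) is shifted by more than 40 mm or tipped over (distance of any of cup_a, cup_b, cup_c, jar, dish, weight from where it was at the start of the episode above 0.04 m or angle between any of cup_a, cup_b, cup_c, jar, dish, weight's own z axis and vertical above 0.6 rad).
It also fails if it takes over 72 s, if anything falls off the work surface, if the arm or the gripper's body presses on something with over 40 N, if the wrist force passes 120 N, or if a joint passes its speed limit or range.

## Working session

There is one attempt and no reset: what is moved stays moved. The work goes in short steps, Python scripts to look and compute and a tool call to move; the robot and the scene stay as the last step left them, time stands still between calls to the robot, and variables do not carry over. Pictures are saved under pics/ and viewed, at most 10 in all, crops included, and the job is handed in when it is done.

Besides the shell and the picture viewer there is one more tool, called by a JSON object that holds its "fn" and its "kwargs". move_arm: Moves the arm, as the interface text tells. Shifts and turns lie within -1 to 1; 1 stands for 25 mm of shift or 4 degrees of turn. Its arguments: {"type":"object","properties":{"motion":{"type":"array","items":{"type":"array"}},"grip_force":{"type":"number"}},"required":["motion"]}

```bash
mkdir -p pics; ls
cat > h.py <<'E'
from workcell import *
import numpy as np, cv2
def cam(n):
    c=camera_info(n);K=np.array([[c['fx'],0,c['cx']],[0,c['fy'],c['cy']],[0,0,1.]])
    R=cv2.Rodrigues(np.array(c['rvec'],float))[0];return K,R,np.array(c['tvec'],float).ravel()
def ray(C,u,v,z):
    K,R,t=C;d=R.T@np.linalg.solve(K,[u,v,1.]);o=-R.T@t
    return o+d*(z-o[2])/d[2]
def proj(C,p):
    K,R,t=C;q=K@(R@np.array(p,float)+t);return q[:2]/q[2]
E
python3 - <<'E'
from h import *
for n in('scene','top'):
    f=grab_frame(n);cv2.imwrite(f'pics/{n}0.png',f);C=cam(n);print(n,-C[1].T@C[2],C[0][0,0])
print(state())
E
```

```text
pics
scene [888.25944687 312.92518326 888.50359716] 389.0808850748456
top [ 431.00932917  -84.7186364  1060.97732272] 390.0233682168223
{'time_s': 0.1, 'qpos': array([-6.94425316e+01,  1.83485568e+01,  8.96973500e+01, -1.75012926e-04,
        7.20443529e+01, -1.14762132e+00]), 'qvel': array([ 0.06969297, -0.15901989, -0.15489676,  0.01403177, -0.02255514,
        0.17160393]), 'effort': array([-2.06644227e-04, -4.13331664e+01, -2.32510006e+01,  7.28645339e-02,
        4.21842153e-02, -4.40772283e-05]), 'ee_pos': array([ 212.46807271, -533.79187301,  187.11258589]), 'ee_rot': array([-1.79909755e+02, -1.64138736e-03,  2.17051425e+01]), 'force': array([ 0.465393  , -0.5521259 , -0.30583864]), 'torque': array([-0.00764102, -0.0054765 , -0.01530067]), 'gripper_force': 0.0, 'gripper_width': 91.39011038772733}
```

View pics/top0.png

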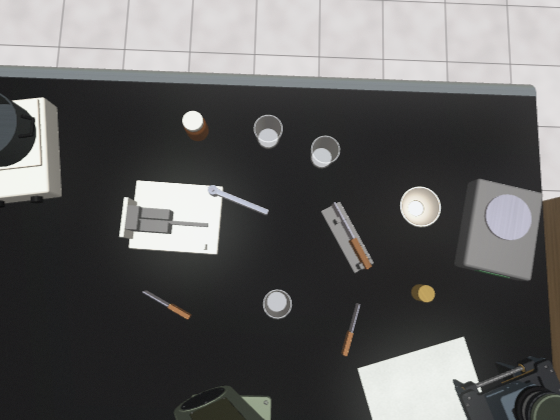

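View pics/scene0.png

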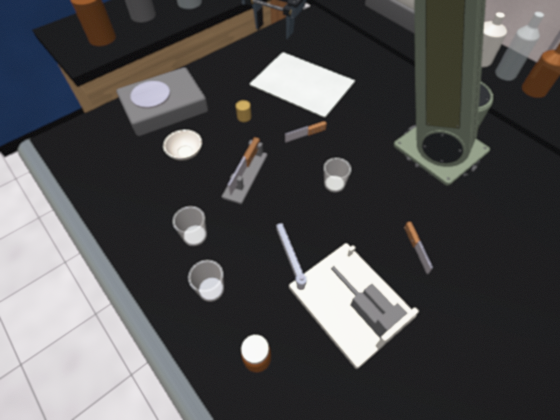

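Scraper candidates in the top view are (350,240) in the grey stand, (167,305) loose and (351,330) loose. The one in the stand fits: it is the largest and it stands on edge. I'll confirm it in a crop together with the rack.

Run:
```python
from h import *
f=cv2.imread('pics/top0.png')
a=cv2.resize(f[195:280,315:380],None,fx=6,fy=6,interpolation=cv2.INTER_CUBIC)
b=cv2.resize(f[175:260,115:275],None,fx=2.5,fy=2.5,interpolation=cv2.INTER_CUBIC)
c=cv2.resize(f[295:360,335:365],None,fx=3,fy=3,interpolation=cv2.INTER_CUBIC)
d=cv2.resize(f[285:325,137:197],None,fx=3,fy=3,interpolation=cv2.INTER_CUBIC)
o=np.zeros((510,800,3),np.uint8)
o[:a.shape[0],:390]=a;o[:b.shape[0],395:395+b.shape[1]]=b;o[220:220+c.shape[0],400:400+c.shape[1]]=c;o[220:220+d.shape[0],520:520+d.shape[1]]=d
cv2.imwrite('pics/crop1.png',o)
C=cam('top')
hsv=cv2.cvtColor(f,cv2.COLOR_BGR2HSV)
# wood
m=cv2.inRange(hsv,(5,100,80),(20,255,255))
n,l,s,ce=cv2.connectedComponentsWithStats(m)
for i in range(1,n):
    if s[i,4]>40:
        p=np.argwhere(l==i)[:,::-1].astype(np.float32);r=cv2.minAreaRect(p);print('wood',ce[i],r, ray(C,*ce[i],66 )[:2])
# rack base: white
m=cv2.inRange(hsv,(0,0,190),(180,60,255));m[:, :115]=0;m[:,280:]=0;m[:170]=0;m[270:]=0
p=cv2.findNonZero(m);r=cv2.minAreaRect(p);print(r,[ray(C,*q,20)[:2].round(1) for q in cv2.boxPoints(r)])
```

```text
wood [197.93670886 129.51898734] ((197.00003051757812, 128.50001525878906), (10.781272888183594, 21.465415954589844), 60.945396423339844) [786.4507284  111.17639387]
wood [360.8030303  253.39393939] ((360.6769104003906, 253.18460083007812), (33.241302490234375, 6.2017364501953125), 60.2551155090332) [ 473.15222021 -320.59304261]
wood [554.59375    303.17398649] ((553.0, 309.0), (140.0, 12.0), 90.0) [ 361.76908515 -814.09945486]
wood [416.09375    291.47916667] ((417.0961608886719, 291.51922607421875), (10.982502937316895, 15.493173599243164), 11.309932708740234) [ 381.33212697 -460.91075776]
wood [178.89130435 311.10144928] ((178.65283203125, 310.88079833984375), (24.041841506958008, 5.9024882316589355), 30.25643539428711) [317.29491317 132.61383844]
wood [347.45070423 343.23239437] ((347.3115234375, 343.357666015625), (6.051699638366699, 24.206798553466797), 15.255120277404785) [ 250.5567922  -287.32958329]
((193.29949951171875, 217.80712890625), (145.9139404296875, 68.25466918945312), 4.085616588592529) [array([474.1, 312.7]), array([657.9, 314.6]), array([642.1, -79.7]), array([457.9, -72.5])]
```

View pics/crop1.png

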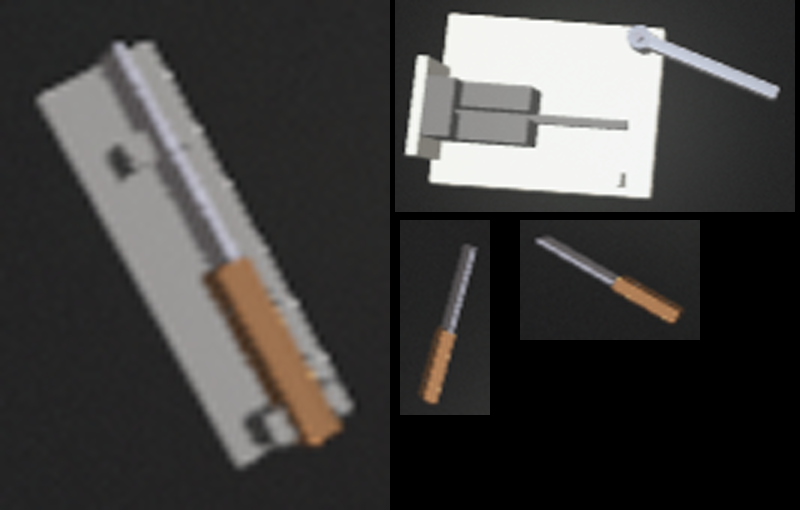

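The crop confirms it: the stand scraper (handle at about (361,253), tip at about (335,202)) is clearly larger than both loose ones. The rack slot opens to the right in the picture, so rack +x is roughly world +y. The keeper is at top right of the rack and stands open. Next I'll get coarse poses.

Run:
```python
from h import *
C=cam('top')
W=lambda u,v,z:ray(C,u,v,z)[:2]
r=np.array
cs=[W(*p,20) for p in[(136.2,180.2),(222.6,186.6),(217.4,253.8),(129,248.2)]]
# corners rack: TL=(60,-110) TR=(-175,-110) BR=(-175,75) BL=(60,75)
P=r([(60,-110),(-175,-110),(-175,75),(60,75)],float);Q=r(cs)
p=P-P.mean(0);q=Q-Q.mean(0);th=np.arctan2((p[:,0]*q[:,1]-p[:,1]*q[:,0]).sum(),(p*q).sum())
R=r([[np.cos(th),-np.sin(th)],[np.sin(th),np.cos(th)]]);o=Q.mean(0)-R@P.mean(0)
print('rack yaw',np.degrees(th),'o',o,'res',(Q-(P@R.T+o)).round(1).tolist())
inv=lambda w:R.T@(w-o)
for name,px,z in[('tongue end',(115+(628-395)/2.5,175+125/2.5),30),('slot mouth',(115+(537-395)/2.5,175+115/2.5),65),('keeper end',(267,211),64),('pin',(212.5,191),64)]:
    print(name,inv(W(*px,z)).round(1))
# scraper
h=W(360.8,253.4,66);tip=W(334.7,202,75)
print('h',h,'tip',tip,'yaw',np.degrees(np.arctan2(*(tip-h)[::-1])),np.linalg.norm(tip-h),'expect 147.5')
print('wood axis',[ (lambda d:np.degrees(np.arctan2(d[1],d[0])))(W(360.7-16*.496,253.2-16*.868,66)-W(360.7+16*.496,253.2+16*.868,66))])
# stand foot corners (crop/6)
for c in[(38,98),(152,42),(350,408),(240,467)]:print(W(315+c[0]/6,195+c[1]/6,10).round(1))
for n,px in dict(jar=(193,120),cupa=(268,127),cupb=(325,148),cupc=(277,300),dish=(420,206),weight=(424,293)).items():print(n,W(*px,70).round(0))
S=cam('scene');print('scene tip chk',proj(S,[*tip,75]))
Cw=cam('wrist');print('wristcam',-Cw[1].T@Cw[2]-state()['ee_pos'],Cw[1][2],Cw[0][0,0])
```

```text
rack yaw 88.02022897470145 o [542.72896597 222.44620554] res [[-0.1, 0.1], [-2.0, 1.1], [1.2, 0.0], [1.0, -1.2]]
tongue end [-1.457e+02 -1.000e-01]
slot mouth [-57.8  -0.9]
keeper end [-299.   -42.8]
pin [-154.6  -85.8]
h [ 473.13657845 -320.58526983] tip [ 602.44423685 -251.11026667] yaw 28.248450009788908 146.78980408272335 expect 147.5
wood axis [np.float64(30.348296819930376)]
[ 586.8 -225.7]
[ 614.2 -277.6]
[ 450.8 -367.7]
[ 423.2 -318.2]
jar [811. 125.]
cupa [799. -73.]
cupb [ 747. -225.]
cupc [ 351. -110.]
dish [ 600. -474.]
weight [ 378. -479.]
scene tip chk [228.48481379 184.1593134 ]
wristcam [ 62.72062843  25.48414596 198.90789633] [-0.22752741 -0.08819349 -0.96976966] 314.80166241824804
```

{"fn": "move_arm", "kwargs": {"motion": [[60,[0.4,0.3,0],[0,0,0.15]],[60,[0.9,0.7,0],[0,0,0.15]],[60,[0.9,0.7,0],[0,0,0.15]],[60,[0.9,0.73,0],[0,0,0.15]],[60,[0.9,0.73,0],[0,0,0.15]],[60,[0.9,0.73,0],[0,0,0.15]],[60,[0.9,0.73,0],[0,0,0.15]],[60,[0.9,0.73,0],[0,0,0.15]],[60,[0.9,0.73,0],[0,0,0.15]],[60,[0.9,0.73,0],[0,0,0.15]],[60,[0.9,0.73,0],[0,0,0.15]],[60,[0.9,0.73,0],[0,0,0.15]],[60,[0.46,0.4,0],[0,0,0.03]],[60,[0,0,0],[0,0,0]],[60,[0,0,0],[0,0,0]],[60,[0,0,0],[0,0,0]]]}}

```text
time_s: 1.43
ee_pos: [481.1, -317.4, 187.7]
ee_rot: [-180.0, 0.0, 29.0]
force: [0.1, -0.6, 0.8]
gripper_width: 60.3
gripper_force: 0.0
```

Run:
```python
from h import *
C=cam('wrist');s=state();f=grab_frame('wrist');cv2.imwrite('pics/w1.png',f)
print(s['ee_pos'],s['ee_rot'])
W=lambda u,v,z:ray(C,u,v,z)[:2]
hsv=cv2.cvtColor(f,cv2.COLOR_BGR2HSV)
m=cv2.inRange(hsv,(5,100,80),(20,255,255))
n,l,st,ce=cv2.connectedComponentsWithStats(m)
for i in range(1,n):
    if st[i,4]>300:
        p=np.argwhere(l==i)[:,::-1].astype(np.float32);r=cv2.minAreaRect(p);print(ce[i],st[i],r)
        print([W(*q,66).round(1).tolist() for q in cv2.boxPoints(r)])
for nm,p in dict(grip=[484,-315.5,66],tip=[602,-250,75],rear=[436,-342,66]).items():print(nm,proj(C,p))
```

```text
[ 481.11719292 -317.39263999  187.68700409] [-1.79980078e+02  4.22758037e-02  2.90413074e+01]
[284.         202.21345515] [ 277  161   15   82 1204] ((284.0, 201.5), (81.0, 14.0), 90.0)
[[509.2, -294.1], [516.1, -306.5], [440.4, -349.2], [433.0, -336.0]]
[159.86788618 276.16666667] [150 250  22  57 492] ((161.16006469726562, 278.1544494628906), (18.547828674316406, 56.77811813354492), 5.314545154571533)
[[294.9, -245.8], [361.3, -223.6], [369.2, -242.0], [303.1, -265.1]]
[405.46862745 275.96470588] [394 250  20  57 510] ((403.5, 278.0), (56.0, 19.0), 90.0)
[[486.7, -451.5], [496.7, -469.6], [440.6, -508.7], [430.0, -489.8]]
[368.02460457 325.71431361] [ 197  309  331   26 5121] ((362.0, 321.5), (330.0, 25.0), 0.0)
[[287.7, -309.2], [317.4, -295.2], [500.7, -624.6], [475.1, -645.9]]
grip [283.39177495 192.44601136]
tip [283.57259234  48.01097147]
rear [283.21935195 242.27281344]
```

View pics/w1.png

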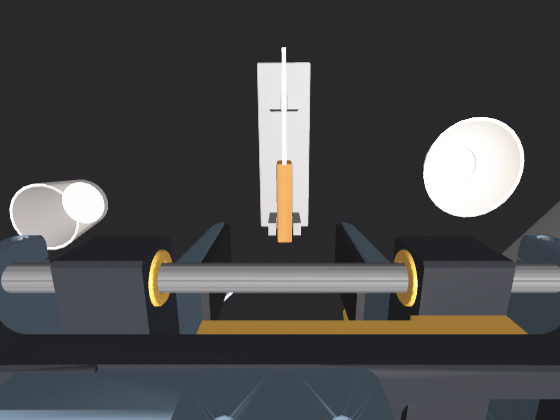

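The wrist view shows the scraper handle at px (277–292, 161–243), the tip at (284,48), and the fingers straddling it squarely. Grip point is about (485, -315.4), yaw 29°. Next: descend and grip.

{"fn": "move_arm", "kwargs": {"motion": [[60,[0.13,0.08,-0.5],[0,0,0]],[60,[0,0,-1],[0,0,0]],[60,[0,0,-1],[0,0,0]],[60,[0,0,-1],[0,0,0]],[60,[0,0,-1],[0,0,0]],[60,[0,0,-0.8],[0,0,0]],[60,[0,0,-0.6],[0,0,0]],[60,[0,0,-0.28],[0,0,0]],[60,[0,0,0],[0,0,0]],[30,[0,0,0],[0,0,0]],[20,[0,0,0],[0,0,0]],[10,[0,0,0],[0,0,0]],[10,[0,0,0],[0,0,0]],[10,[0,0,0],[0,0,0]],[10,[0,0,0],[0,0,0]],[10,[0,0,0],[0,0,0]],[10,[0,0,0],[0,0,0]]], "grip_force": 30}}

```text
time_s: 2.9
ee_pos: [485.0, -315.6, 33.6]
ee_rot: [180.0, -0.0, 29.0]
force: [-0.6, -0.3, 0.0]
gripper_width: 15.8
gripper_force: 29.9
```

{"fn": "move_arm", "kwargs": {"motion": [[10,[0,0,0.2],[0,0,0]],[10,[0,0,0.5],[0,0,0]],[10,[0,0,1],[0,0,0]],[10,[0,0,1],[0,0,0]],[10,[0,0,1],[0,0,0]],[10,[0,0,0.56],[0,0,0]],[10,[0,0.4,0],[0,0,0.6]],[10,[0.15,0.9,0],[0,0,0.9]],[10,[0.15,1,0],[0,0,0.9]],[10,[0.15,1,0],[0,0,0.9]],[10,[0.15,1,0],[0,0,0.9]],[10,[0.15,1,0],[0,0,0.9]],[10,[0.15,1,0],[0,0,0.9]],[10,[0.15,1,0],[0,0,0.9]],[10,[0.15,1,0],[0,0,0.9]],[10,[0.15,1,0],[0,0,0.9]],[10,[0.15,1,0],[0,0,0.9]],[10,[0.15,1,0],[0,0,0.9]]]}}

```text
time_s: 4.4
ee_pos: [525.8, -31.7, 140.0]
ee_rot: [-180.0, 0.0, 71.2]
force: [0.5, -0.7, -1.5]
gripper_width: 15.5
gripper_force: 29.9
```

{"fn": "move_arm", "kwargs": {"motion": [[10,[0.15,1,0],[0,0,0.9]],[10,[0.15,1,0],[0,0,0.9]],[10,[0.15,1,0],[0,0,0.9]],[10,[0,0.8,0],[0,0,0.9]],[10,[0,0.4,0],[0,0,0.65]],[10,[0,0,0],[0,0,0]],[10,[0,0,0],[0,0,0]],[10,[0,0,0],[0,0,0]]]}}

```text
time_s: 5.07
ee_pos: [537.2, 71.3, 139.8]
ee_rot: [-180.0, 0.0, 88.0]
force: [-0.3, -0.2, -1.7]
gripper_width: 15.5
gripper_force: 29.9
```

Run:
```python
from h import *
C=cam('wrist');s=state();f=grab_frame('wrist');cv2.imwrite('pics/w2.png',f);cv2.imwrite('pics/w2b.png',cv2.resize(f[:270,120:440],None,fx=2.2,fy=2.2,interpolation=cv2.INTER_CUBIC))
print(s['ee_pos'],s['ee_rot'],s['gripper_width'],s['force'])
cv2.imwrite('pics/top2.png',grab_frame('top'))
```

```text
[537.1757526   71.31185708 139.84349462] [-1.79983273e+02  3.23845670e-02  8.79548319e+01] 15.527596176880946 [-0.34543699 -0.24323496 -1.69813408]
```

View pics/w2b.png

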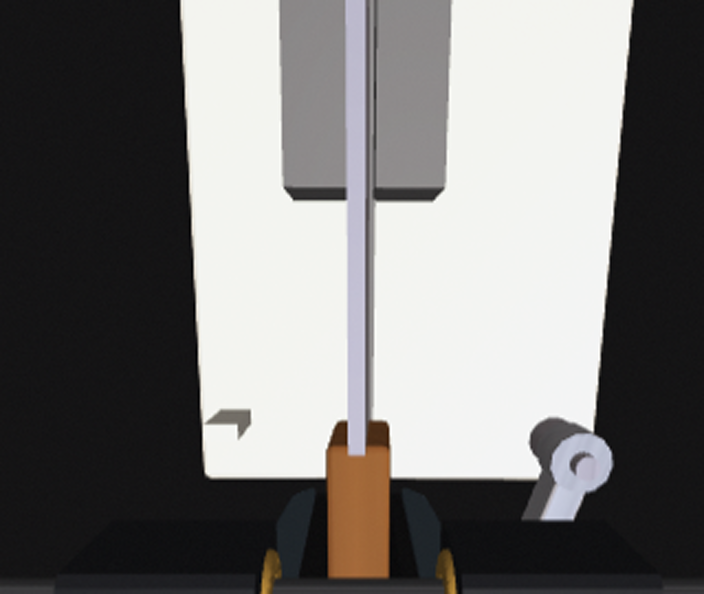

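The head spans crop x 283–446 with its front edge at y≈187, and the slot's right edge is at about 375. The blade (x≈357, higher up) hides part of the slot. I'll compute the slot line and the blade line from the edges.

Run:
```python
from h import *
C=cam('wrist');f=cv2.imread('pics/w2.png').astype(float)
W=lambda u,v,z:ray(C,u,v,z)[:2]
g=f.mean(2)
def edge(row,a,b,k=1):
    x=np.arange(a,b);d=np.abs(np.diff(g[row,a:b+1]));d[d<d.max()*.3]=0
    return (d*(x+.5)).sum()/d.sum()
def line(name,rows,a,b,z):
    pts=np.array([W(edge(r,a(r) if callable(a) else a,b(r) if callable(b) else b),r,z) for r in rows])
    p=np.polyfit(pts[:,1],pts[:,0],1);sd=np.std(pts[:,0]-np.polyval(p,pts[:,1]))
    print(name,'yaw',90-np.degrees(np.arctan(p[0])),'x@y170',np.polyval(p,170),'x@y100',np.polyval(p,100),'sd',sd,'yrange',pts[[0,-1],1]);return p
rows=range(5,80,3)
line('headL',rows,243,254,65);line('headR',rows,318,330,65)
tb=state()['ee_pos'][2]-33.5+30+12-0
zt=state()['ee_pos'][2]-3.5+45
for r in (20,60,100,150,180):print(r,g[r,272:296].astype(int).tolist())
line('bladeL',range(5,190,5),273,281,zt)
line('baseL',range(5,200,5),198,216,20);line('baseR',range(5,180,5),388,410,20)
s=state()['ee_pos'];print(s,zt)
```

```text
headL yaw 87.66537244363842 x@y170 511.62714352647276 x@y100 508.77327827852383 sd 0.08464692704717837 yrange [233.45154164 181.63882237]
headR yaw 87.65363226605777 x@y170 572.0028870446016 x@y100 569.1346545028753 sd 0.09093895392997127 yrange [231.30897018 179.47921463]
20 [138, 138, 138, 138, 138, 179, 192, 192, 193, 192, 193, 193, 193, 192, 115, 84, 138, 139, 62, 110, 138, 138, 138, 138]
60 [140, 139, 139, 140, 140, 168, 194, 194, 195, 194, 195, 194, 194, 195, 116, 87, 139, 140, 63, 139, 140, 140, 140, 140]
100 [242, 242, 242, 242, 242, 227, 198, 197, 198, 197, 197, 196, 197, 197, 91, 96, 142, 143, 202, 242, 242, 242, 242, 242]
150 [242, 243, 242, 243, 242, 236, 201, 199, 199, 200, 199, 199, 199, 200, 92, 102, 146, 144, 242, 243, 243, 243, 242, 242]
180 [243, 242, 242, 243, 243, 242, 202, 201, 200, 201, 201, 201, 202, 200, 91, 102, 146, 178, 243, 243, 243, 243, 243, 243]
bladeL yaw 88.07729525251017 x@y170 537.0986041670346 x@y100 534.7486950300863 sd 0.05809224972893335 yrange [193.34393366 112.52479756]
baseL yaw 87.67458275252619 x@y170 466.7494127610035 x@y100 463.9068186577442 sd 0.28532903598423887 yrange [250.21360052  76.11683067]
baseR yaw 87.58096199002544 x@y170 651.1306013002754 x@y100 648.1734315365752 sd 0.09723991166631908 yrange [243.64796685  90.23464712]
[537.31768346  71.0435123  139.89367712] 181.39367711610458
```

{"fn": "move_arm", "kwargs": {"motion": [[10,[0.04,0.3,-0.3],[0,0,-0.107]],[10,[0.04,0.36,-0.6],[0,0,0]],[10,[0,0,-0.6],[0,0,0]],[10,[0,0,-0.5],[0,0,0]],[10,[0,0,-0.4],[0,0,0]],[10,[0,0,0],[0,0,0]],[10,[0,0,0],[0,0,0]],[10,[0,0,0],[0,0,0]]]}}

```text
time_s: 5.83
ee_pos: [540.0, 88.5, 80.4]
ee_rot: [179.9, -0.0, 87.6]
force: [-0.1, 0.1, -0.9]
gripper_width: 15.9
gripper_force: 29.9
```

Run:
```python
from h import *
C=cam('wrist');s=state();f=grab_frame('wrist');cv2.imwrite('pics/w3.png',f)
print(s['ee_pos'],s['ee_rot'],s['force'])
cv2.imwrite('pics/w3b.png',cv2.resize(f[:230,180:400],None,fx=2.6,fy=2.6,interpolation=cv2.INTER_CUBIC))
g=f.astype(float).mean(2)
for r in range(10,200,15):print(r,g[r,268:300].astype(int).tolist())
```

```text
[540.0332627   88.49290847  80.39161852] [ 1.79926030e+02 -1.63803159e-02  8.75643533e+01] [-0.08242714  0.13430076 -0.8940538 ]
10 [138, 137, 137, 137, 137, 138, 137, 50, 136, 191, 192, 192, 192, 192, 192, 192, 192, 192, 114, 85, 110, 137, 138, 138, 138, 139, 138, 138, 139, 138, 138, 139]
25 [139, 138, 137, 138, 137, 138, 138, 49, 137, 179, 192, 193, 193, 192, 193, 193, 193, 193, 115, 86, 111, 138, 138, 139, 139, 138, 138, 138, 139, 139, 139, 138]
40 [139, 139, 139, 139, 139, 139, 139, 50, 113, 179, 193, 193, 194, 194, 194, 194, 194, 194, 116, 85, 113, 140, 141, 140, 140, 140, 139, 140, 140, 140, 140, 140]
55 [140, 139, 140, 140, 140, 140, 139, 71, 115, 181, 195, 194, 195, 194, 195, 195, 195, 195, 116, 86, 139, 140, 140, 140, 140, 139, 139, 141, 140, 141, 140, 141]
70 [141, 140, 140, 141, 139, 140, 140, 70, 115, 167, 195, 197, 196, 196, 196, 196, 196, 196, 117, 86, 140, 141, 141, 142, 141, 141, 141, 141, 141, 142, 140, 142]
85 [140, 139, 140, 140, 140, 141, 139, 92, 92, 168, 196, 196, 196, 196, 197, 196, 196, 197, 90, 85, 140, 141, 140, 141, 141, 141, 142, 143, 142, 141, 141, 141]
1
[... 443 characters left out ...]
242, 242, 242, 242, 242, 242, 242, 242, 242]
145 [242, 242, 242, 242, 243, 242, 242, 207, 145, 157, 198, 200, 200, 200, 200, 200, 199, 199, 92, 101, 204, 242, 242, 242, 242, 242, 242, 242, 242, 242, 242, 242]
160 [242, 242, 242, 242, 242, 242, 243, 207, 146, 145, 198, 199, 200, 199, 200, 199, 200, 200, 92, 101, 204, 242, 242, 242, 242, 242, 242, 242, 242, 242, 242, 242]
175 [242, 242, 242, 242, 242, 242, 242, 229, 147, 145, 200, 200, 200, 201, 200, 201, 200, 200, 91, 101, 228, 242, 242, 242, 243, 242, 242, 242, 242, 242, 242, 242]
190 [242, 242, 242, 242, 242, 242, 242, 198, 128, 127, 199, 200, 201, 201, 201, 200, 201, 201, 92, 102, 196, 222, 223, 223, 224, 223, 242, 242, 242, 242, 242, 242]
```

View pics/w3b.png

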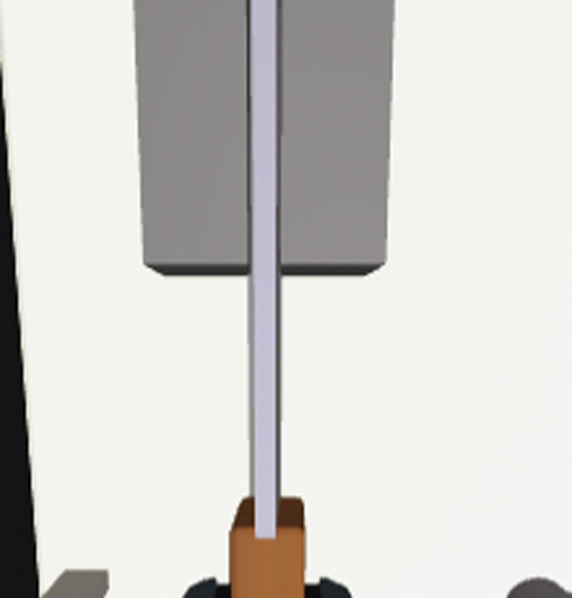

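Both slot edges show now, at px 275 and 288 (centre 281.6). The blade is at 277–286 (centre 281.5) and parallel, so it's aligned. I'll lower gently and watch the force.

{"fn": "move_arm", "kwargs": {"motion": [[10,[0,0,-0.2],[0,0,0]],[10,[0,0,-0.15],[0,0,0]],[10,[0,0,-0.15],[0,0,0]],[10,[0,0,-0.15],[0,0,0]],[10,[0,0,-0.15],[0,0,0]],[10,[0,0,0],[0,0,0]]]}}

```text
time_s: 6.38
ee_pos: [538.7, 88.4, 58.9]
ee_rot: [-179.9, 0.0, 87.6]
force: [-0.5, 0.5, -1.5]
gripper_width: 16.0
gripper_force: 29.9
```

{"fn": "move_arm", "kwargs": {"motion": [[10,[0,0,-0.2],[0,0,0]],[10,[0,0,-0.2],[0,0,0]],[10,[0,0,-0.2],[0,0,0]],[10,[0,0,-0.16],[0,0,0]],[10,[0,0,-0.12],[0,0,0]],[10,[0,0,-0.08],[0,0,0]],[10,[0,0,0],[0,0,0]],[10,[0,0,0],[0,0,0]]]}}

```text
time_s: 7.05
ee_pos: [539.4, 88.5, 35.8]
ee_rot: [180.0, 0.0, 87.6]
force: [0.0, 0.1, -1.4]
gripper_width: 15.7
gripper_force: 29.9
```

{"fn": "move_arm", "kwargs": {"motion": [[10,[0,0,-0.06],[0,0,0]],[10,[0.01,0.25,0],[0,0,0]],[10,[0.01,0.25,0],[0,0,0]],[10,[0.01,0.25,0],[0,0,0]],[10,[0.01,0.25,0],[0,0,0]],[10,[0.01,0.25,0],[0,0,0]],[10,[0.01,0.2,0],[0,0,0]],[10,[0.005,0.15,0],[0,0,0]],[10,[0,0,0],[0,0,0]],[10,[0,0,0],[0,0,0]]]}}

```text
time_s: 7.88
ee_pos: [541.0, 128.7, 34.3]
ee_rot: [-180.0, 0.0, 87.6]
force: [0.4, 0.1, -1.3]
gripper_width: 15.5
gripper_force: 29.9
```

Sliding freely. Next I'll feel for the end wall.

{"fn": "move_arm", "kwargs": {"motion": [[10,[0,0.1,0],[0,0,0]],[10,[0,0.1,0],[0,0,0]],[10,[0,0.08,0],[0,0,0]],[10,[0,0.08,0],[0,0,0]],[10,[0,0,0],[0,0,0]]]}}

```text
time_s: 8.3
ee_pos: [541.1, 137.8, 34.4]
ee_rot: [180.0, -0.0, 87.6]
force: [-0.5, -0.2, -1.6]
gripper_width: 15.9
gripper_force: 29.9
```

{"fn": "move_arm", "kwargs": {"motion": [[10,[0,0.08,0],[0,0,0]],[10,[0,0.06,0],[0,0,0]],[10,[0,0.04,0],[0,0,0]],[10,[0,0,0],[0,0,0]]]}}

```text
time_s: 8.63
ee_pos: [540.9, 138.9, 34.3]
ee_rot: [-180.0, 0.3, 87.7]
force: [0.3, -10.7, -0.2]
gripper_width: 15.5
gripper_force: 30.0
```

{"fn": "move_arm", "kwargs": {"motion": [[10,[0,-0.06,0],[0,0,0]],[10,[0,0,-0.04],[0,0,0]],[10,[0,0,-0.04],[0,0,0]],[10,[0,0,0],[0,0,0]]]}}

```text
time_s: 8.97
ee_pos: [541.1, 138.9, 33.6]
ee_rot: [180.0, 0.2, 87.6]
force: [-1.8, -6.8, 7.3]
gripper_width: 16.0
gripper_force: 29.9
```

{"fn": "move_arm", "kwargs": {"motion": [[20,[0,0,0],[0,0,0]],[35,[0,0,0],[0,0,0]],[40,[0,0,0],[0,0,0]],[40,[0,0,0],[0,0,0]],[40,[0,0,0.3],[0,0,0]],[40,[0,0,0.6],[0,0,0]],[40,[0,0,1],[0,0,0]],[40,[0,-0.5,1],[0,0,0]],[40,[0,-1,1],[0,0,0]],[40,[0,-1,1],[0,0,0]],[40,[0,-1,0.5],[0,0,0]],[40,[0,-1,0],[0,0,0]],[40,[0,-0.5,0],[0,0,0]],[40,[0,0,0],[0,0,0]],[40,[0,0,0],[0,0,0]]]}}

```text
time_s: 10.22
ee_pos: [540.6, 15.8, 167.0]
ee_rot: [-179.9, -0.1, 87.5]
force: [-0.8, 0.5, -0.1]
gripper_width: 39.9
gripper_force: 0.0
```

Run:
```python
from h import *
C=cam('wrist');s=state();f=grab_frame('wrist')
print(s['ee_pos'],s['ee_rot'],s['force'])
t=grab_frame('top');sc=grab_frame('scene')
cv2.imwrite('pics/w4.png',f)
o=np.zeros((600,800,3),np.uint8)
o[:420,:400]=f[:,80:480]
a=cv2.resize(sc[230:370,260:430],None,fx=2.35,fy=2.35,interpolation=cv2.INTER_CUBIC);o[:a.shape[0],400:400+a.shape[1]]=a
b=cv2.resize(t[170:260,110:280],(400,212));o[350:562,400:800]=b
cv2.imwrite('pics/c4.png',o);cv2.imwrite('pics/top4.png',t)
# predicted home points (rack yaw 87.65)
th=np.radians(87.65);X=np.array([np.cos(th),np.sin(th)]);
g=np.array([541.0,138.9])
for n,p in dict(rear=[*(g-55*X),66],gripT=[*g,66],root=[*(g+30*X),75],tip=[*(g+135*X),75]).items():print(n,proj(C,p),proj(cam('scene'),p))
```

```text
[540.61868114  15.78114031 166.96235272] [-1.79938422e+02 -5.24374683e-02  8.75188350e+01] [-0.75222686  0.51331531 -0.07547743]
rear [278.5649817  129.78176575] [335.16261592 260.3103095 ]
gripT [278.24828037  65.56578056] [351.37946159 277.68376978]
root [277.91256131  24.49502566] [361.271544   286.00977448]
tip [ 277.13100107 -131.05846814] [396.19458093 323.29681956]
```

View pics/c4.png

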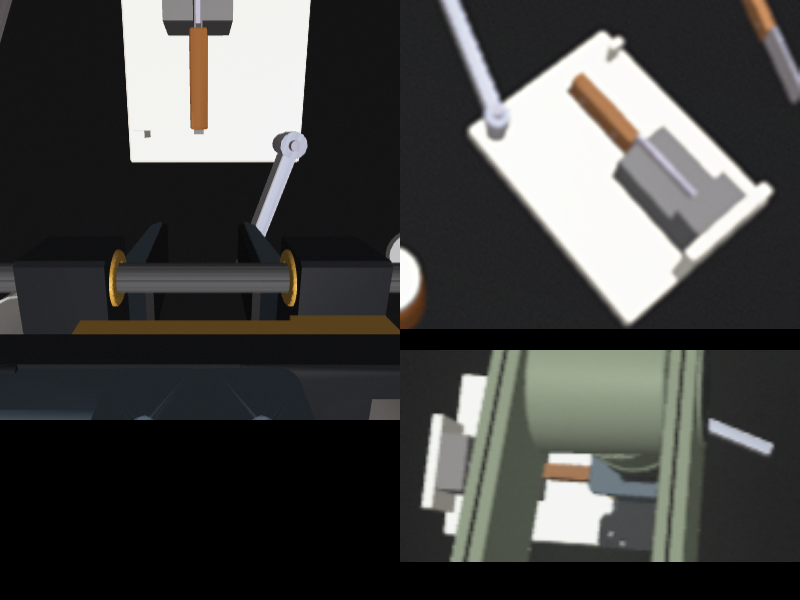

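The scraper is home: the handle sits right behind the head in line with the slot, with the tongue just showing behind it, matching the expected pixels. The keeper is still open at about 1.28 rad. I'll plan the push on its outer face with closed fingers.

Run:
```python
from h import *
th=np.radians(87.65);X=np.array([np.cos(th),np.sin(th)]);Y=np.array([-X[1],X[0]])
o=np.array([544,223.8]);pin=o-155*X-90*Y
def P(a,extra=0,r=115):
    D=7+16*abs(np.cos(a))+13.5*np.sin(max(a,0))+extra
    v=r*np.array([-np.sin(a),np.cos(a)])-D*np.array([np.cos(a),np.sin(a)])
    return pin+v[0]*X+v[1]*Y
s=state()['ee_pos'][:2]
p=P(1.28,22);print('pin',pin,'first',p,((p-s)/25).round(2))
for a in np.append(np.arange(1.28,0.05,-.1),[0.03,0]):
    q=P(a);print(round(a,2),q.round(1),((q-p)/25).round(2));p=q
```

```text
pin [627.56872987  65.24001959] first [634.0898848  -58.64156141] [ 3.74 -3.01]
1.28 [613.3 -51.5] [-0.83  0.29]
1.18 [602.7 -49.9] [-0.42  0.06]
1.08 [592.  -47.3] [-0.42  0.1 ]
0.98 [581.5 -43.6] [-0.42  0.15]
0.88 [571.3 -38.8] [-0.41  0.19]
0.78 [561.3 -32.8] [-0.4   0.24]
0.68 [551.9 -25.8] [-0.38  0.28]
0.58 [543.1 -17.6] [-0.35  0.33]
0.48 [535.1  -8.5] [-0.32  0.37]
0.38 [528.    1.7] [-0.28  0.4 ]
0.28 [522.   12.7] [-0.24  0.44]
0.18 [517.2  24.4] [-0.19  0.47]
0.08 [513.6  36.7] [-0.14  0.49]
0.03 [512.3  43.1] [-0.05  0.25]
0.0 [511.7  47. ] [-0.02  0.15]
```

{"fn": "move_arm", "kwargs": {"motion": [[0,[0.5,-0.4,0],[0,0,0]],[0,[0.9,-0.75,0],[0,0,0]],[0,[0.9,-0.75,0],[0,0,0]],[0,[0.9,-0.7,0],[0,0,0]],[0,[0.54,-0.4,0],[0,0,0]],[0,[0,0,-0.5],[0,0,0]],[0,[0,0,-1],[0,0,0]],[0,[0,0,-1],[0,0,0]],[0,[0,0,-1],[0,0,0]],[0,[0,0,-0.8],[0,0,0]],[0,[0,0,-0.58],[0,0,0]],[0,[0,0,0],[0,0,0]],[0,[0,0,0],[0,0,0]]]}}

```text
time_s: 11.45
ee_pos: [634.1, -58.3, 44.5]
ee_rot: [-179.9, -0.0, 87.7]
force: [0.2, -0.8, 1.1]
gripper_width: 0.6
gripper_force: 0.0
```

{"fn": "move_arm", "kwargs": {"motion": [[0,[-0.42,0.15,0],[0,0,0]],[0,[-0.41,0.14,0],[0,0,0]],[0,[-0.42,0.06,0],[0,0,0]],[0,[-0.42,0.1,0],[0,0,0]],[0,[-0.42,0.15,0],[0,0,0]],[0,[-0.41,0.19,0],[0,0,0]],[0,[-0.4,0.24,0],[0,0,0]],[0,[-0.38,0.28,0],[0,0,0]],[0,[-0.35,0.33,0],[0,0,0]],[0,[-0.32,0.37,0],[0,0,0]],[0,[-0.28,0.4,0],[0,0,0]],[0,[-0.24,0.44,0],[0,0,0]],[0,[-0.1,0.24,0],[0,0,0]],[0,[-0.09,0.23,0],[0,0,0]],[0,[0,0,0],[0,0,0]]]}}

```text
time_s: 12.7
ee_pos: [517.8, 24.7, 45.4]
ee_rot: [180.0, -0.0, 87.7]
force: [-0.2, 0.0, -0.6]
gripper_width: 0.5
gripper_force: 0.0
```

{"fn": "move_arm", "kwargs": {"motion": [[0,[-0.07,0.25,0],[0,0,0]],[0,[-0.07,0.24,0],[0,0,0]],[0,[-0.03,0.12,0],[0,0,0]],[0,[-0.02,0.13,0],[0,0,0]],[0,[-0.02,0.08,0],[0,0,0]],[0,[0,0.06,0],[0,0,0]],[0,[0,0,0],[0,0,0]]]}}

```text
time_s: 13.28
ee_pos: [512.9, 45.7, 45.4]
ee_rot: [180.0, -0.0, 87.6]
force: [0.1, -0.1, 0.6]
gripper_width: 0.5
gripper_force: 0.0
```

{"fn": "move_arm", "kwargs": {"motion": [[0,[0,0.06,0],[0,0,0]],[0,[0,0.06,0],[0,0,0]],[0,[0,0.04,0],[0,0,0]],[0,[0,0,0],[0,0,0]],[0,[0,0,0],[0,0,0]]]}}

```text
time_s: 13.7
ee_pos: [512.8, 49.5, 45.4]
ee_rot: [180.0, 0.0, 87.6]
force: [-0.4, 0.2, -0.3]
gripper_width: 0.0
gripper_force: 0.0
```

{"fn": "move_arm", "kwargs": {"motion": [[0,[0,0.05,0],[0,0,0]],[0,[0,0.05,0],[0,0,0]],[0,[0,0.05,0],[0,0,0]],[0,[0,0,0],[0,0,0]],[0,[0,0,0],[0,0,0]]]}}

```text
time_s: 14.12
ee_pos: [512.8, 53.3, 45.4]
ee_rot: [180.0, 0.0, 87.6]
force: [0.3, 0.3, -0.4]
gripper_width: 0.4
gripper_force: 0.0
```

Run:
```python
from h import *
sc=grab_frame('scene');cv2.imwrite('pics/s5.png',cv2.resize(sc[200:370,250:450],None,fx=3.5,fy=3.5,interpolation=cv2.INTER_CUBIC))
```

```text
(no output)
```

View pics/s5.png

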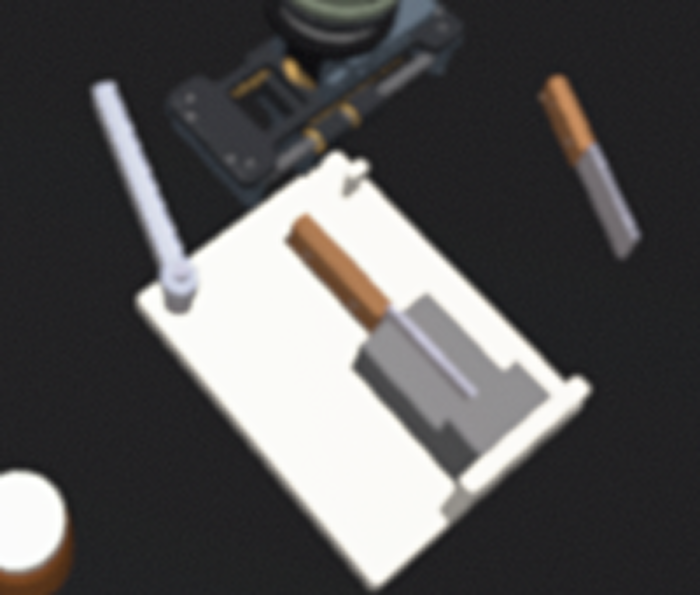

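Run:
```python
from h import *
S=cam('scene');th=np.radians(87.65);X=np.array([np.cos(th),np.sin(th)]);Y=np.array([-X[1],X[0]]);o=np.array([544,223.8])
R=lambda w:np.array([(w-o)@X,(w-o)@Y]).round(1)
for u,v in[(178,270),(105,87)]:
    w=ray(S,250+u/3.5,200+v/3.5,64)[:2];print(w.round(1),R(w))
f=cv2.imread('pics/w4.png');
T=cam('top')
for p in[(212.5,191),(267,211)]:
    w=ray(T,*p,64)[:2];print('top',w.round(1),R(w))
print(proj(T,[577,-81,64]), proj(S,[577,-81,64]))
```

```text
[627.3  63.5] [-156.8  -89.8]
[574.7 -74. ] [-296.2  -42.8]
top [623.1  64.9] [-155.5  -85.6]
top [575.2 -77.9] [-300.1  -43.5]
[268.2337206  210.35009837] [277.45577033 223.51539122]
```

Run:
```python
from h import *
S=cam('scene');T=cam('top');s=state();e=s['ee_pos'];print(s['time_s'],e,s['ee_rot'],s['qpos'].round(1))
for z in(0,19,60,79,150):print(z,((proj(S,e+[0,0,z])-[250,200])*3.5).round(),proj(T,e+[0,0,z]).round(1))
C=cam('wrist');f=grab_frame('wrist');t=grab_frame('top');sc=grab_frame('scene')
o=np.zeros((600,800,3),np.uint8);o[:420,:560]=f;
o[424:600,:300]=cv2.resize(t[170:270,110:280],(300,176))
o[424:600,310:700]=cv2.resize(sc[190:290,250:430],(390,176))[:176]
cv2.imwrite('pics/c6.png',o)
```

```text
14.1667 [512.74272516  53.29149651  45.35605403] [1.79998432e+02 1.50322476e-03 8.76039734e+01] [  4.7  20.9 108.9  -0.   50.2   7.1]
0 [291. 172.] [215.9 234.2]
19 [294. 159.] [214.9 233.6]
60 [301. 129.] [212.6 232.1]
79 [304. 115.] [211.5 231.4]
150 [317.  56.] [206.9 228.5]
```

View pics/c6.png

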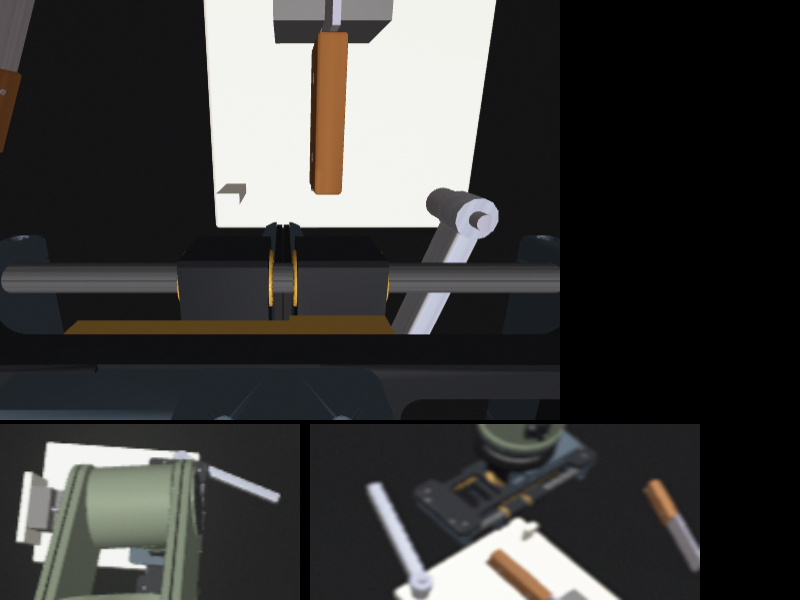

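The picture shows the keeper still open at about 1.25 rad, so the fingers passed without moving it. I'll repeat in stages, measuring the bar numerically.

{"fn": "move_arm", "kwargs": {"motion": [[0,[0,0,0.6],[0,0,0]],[0,[0,0,1],[0,0,0]],[0,[0,0,1],[0,0,0]],[0,[0,0,1],[0,0,0]],[0,[0.5,-0.46,0],[0,0,0]],[0,[0.9,-0.8,0],[0,0,0]],[0,[0.9,-0.8,0],[0,0,0]],[0,[0.9,-0.8,0],[0,0,0]],[0,[0.9,-0.8,0],[0,0,0]],[0,[0.75,-0.8,0],[0,0,0]],[0,[0,0,-0.6],[0,0,0]],[0,[0,0,-1],[0,0,0]],[0,[0,0,-1],[0,0,0]],[0,[0,0,-1],[0,0,0]],[0,[0,0,0],[0,0,0]],[0,[0,0,0],[0,0,0]]]}}

```text
time_s: 15.65
ee_pos: [633.0, -58.6, 43.7]
ee_rot: [-179.8, -0.0, 87.6]
force: [0.7, -0.1, -0.1]
gripper_width: 0.6
gripper_force: 0.0
```

```bash
cat > k.py <<'E'
from h import *
s=state();print(s['time_s'],s['ee_pos'].round(1),s['force'].round(1))
pin=np.array([627.6,65.2]);th=np.radians(87.65);X=np.array([np.cos(th),np.sin(th)]);Y=np.array([-X[1],X[0]])
for n in('scene','top'):
    C=cam(n);f=grab_frame(n);cv2.imwrite(f'pics/{n}_k.png',f)
    h=cv2.cvtColor(f,cv2.COLOR_BGR2HSV);m=cv2.inRange(h,(108,18,130),(135,90,255))
    yx=np.argwhere(m)[:,::-1]
    w=np.array([ray(C,u,v,64)[:2] for u,v in yx]) if len(yx) else np.zeros((0,2))
    d=w-pin;r=np.hypot(*d.T);k=(r>20)&(r<165);d=d[k];r=r[k]
    a=np.arctan2(-(d@X),d@Y)
    print(n,len(r),'angle med',np.median(a).round(3),'iqr',np.percentile(a,[10,90]).round(2),'r',r.min().round(),r.max().round())
E
python3 k.py
```

```text
15.65 [633.  -58.6  43.7] [ 0.7 -0.1 -0.1]
scene 226 angle med 1.215 iqr [-0.91  1.35] r 20.0 165.0
top 1 angle med -0.969 iqr [-0.97 -0.97] r 154.0 154.0
```

{"fn": "move_arm", "kwargs": {"motion": [[0,[-0.3,0.1,0],[0,0,0]],[0,[-0.3,0.1,0],[0,0,0]],[0,[-0.3,0.1,0],[0,0,0]],[0,[-0.3,0.05,0],[0,0,0]],[0,[-0.3,0.05,0],[0,0,0]],[0,[-0.3,0.05,0],[0,0,0]],[0,[-0.3,0.05,0],[0,0,0]]]}}

```text
time_s: 16.33
ee_pos: [580.6, -45.6, 45.6]
ee_rot: [180.0, 0.0, 87.6]
force: [0.4, 0.8, 0.5]
gripper_width: 0.3
gripper_force: 0.0
```

```bash
python3 k.py
python3 - <<'E'
from h import *
f=cv2.imread('pics/scene_k.png');t=cv2.imread('pics/top_k.png')
o=np.zeros((600,800,3),np.uint8)
o[:600,:520]=cv2.resize(f[190:310,250:354],(520,600),interpolation=cv2.INTER_CUBIC)
o[:300,525:800]=cv2.resize(t[150:270,180:290],(275,300))
w=grab_frame('wrist');cv2.imwrite('pics/w7.png',w);o[310:516,525:800]=cv2.resize(w,(275,206))
cv2.imwrite('pics/c7.png',o)
E
```

```text
16.3333 [580.6 -45.6  45.6] [0.4 0.8 0.5]
scene 209 angle med 1.221 iqr [-0.91  1.37] r 20.0 165.0
  return _methods._mean(a, axis=axis, dtype=dtype,
  ret = ret.dtype.type(ret / rcount)
Traceback (most recent call last):
  File "k.py", line 11, in <module>
    print(n,len(r),'angle med',np.median(a).round(3),'iqr',np.percentile(a,[10,90]).round(2),'r',r.min().round(),r.max().round())
                                                           ~~~~~~~~~~~~~^^^^^^^^^^^
IndexError: index -1 is out of bounds for axis 0 with size 0
```

View pics/c7.png

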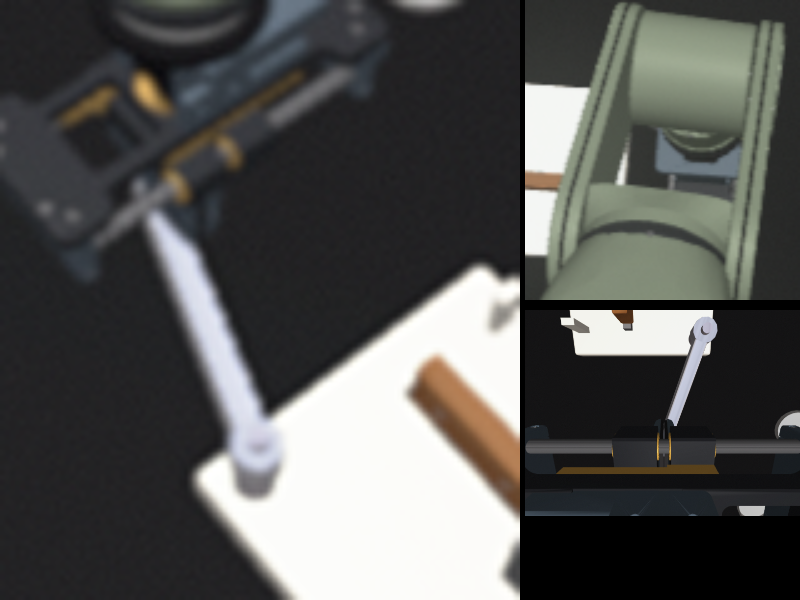

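The last picture shows the fingers at the bar's far half and the bar unmoved. I'll check numerically which side they're really on.

Run:
```python
from h import *
S=cam('scene');e=state()['ee_pos'];q=lambda p:((proj(S,p)-[250,190])*5).round()
print('tcp',q(e),'tcp+40',q(e+[0,0,40]),'pin',q([627.6,65.2,64]),'end',q([575,-77,64]),'bar mid at y-45',q([586.9,-45.6,64]))
W=cam('wrist');r=lambda p:(proj(W,p)*275/560+[525,310]).round()
print('wrist tcp',r(e),'tcp+19',r(e+[0,0,19]),'pin',r([627.6,65.2,64]),'end',r([575,-77,64]))
print(state()['gripper_width'],state()['qpos'])
```

```text
tcp [177. 238.] tcp+40 [177. 197.] pin [256. 439.] end [146. 171.] bar mid at y-45 [168. 226.]
wrist tcp [665. 426.] tcp+19 [665. 431.] pin [704. 331.] end [661. 453.]
0.22322637997378603 [-5.62522587e+00  2.60123070e+01  9.98725890e+01 -1.10477858e-03
  5.41050827e+01 -3.22351298e+00]
```

The closed fingers are passing through the bar with no contact. I'll straddle it with open fingers at grasp height, turned along the bar, and test by closing lightly.

{"fn": "move_arm", "kwargs": {"motion": [[0,[0,0,0.7],[0,0,0]],[40,[0,0,1],[0,0,0]],[60,[0,0,1],[0,0,0]],[60,[0,0,0.5],[0,0,-0.5]],[60,[0.11,-0.04,0],[0,0,-1]],[60,[0.11,-0.03,0],[0,0,-1]],[60,[0,0,0],[0,0,-1]],[60,[0,0,-0.3],[0,0,-1]],[60,[0,0,-0.6],[0,0,0]],[60,[0,0,-0.8],[0,0,0]],[60,[0,0,-0.8],[0,0,0]],[60,[0,0,-0.7],[0,0,0]],[60,[0,0,-0.5],[0,0,0]],[60,[0,0,0],[0,0,0]],[40,[0,0,0],[0,0,0]],[20,[0,0,0],[0,0,0]],[8,[0,0,0],[0,0,0]],[8,[0,0,0],[0,0,0]],[8,[0,0,0],[0,0,0]],[8,[0,0,0],[0,0,0]]], "grip_force": 5}}

```text
time_s: 18.15
ee_pos: [587.3, -47.5, 33.5]
ee_rot: [179.9, -0.0, 69.6]
force: [0.3, -0.6, -1.0]
gripper_width: 22.7
gripper_force: 0.0
```

{"fn": "move_arm", "kwargs": {"motion": [[8,[0,0,0],[0,0,0]],[8,[0,0,0],[0,0,0]],[8,[0,0,0],[0,0,0]],[8,[0,0,0],[0,0,0]],[8,[0,0,0],[0,0,0]]]}}

```text
time_s: 18.57
ee_pos: [586.9, -47.5, 33.1]
ee_rot: [-180.0, 0.0, 69.6]
force: [-2.3, 0.5, 2.6]
gripper_width: 13.8
gripper_force: 5.0
```

It holds: width 13.8 at 5 N, the thickness of the bar. Next, compute the arc about the pin.

Run:
```python
import numpy as np
p=lambda d:-120*np.array([np.cos(np.radians(d)),np.sin(np.radians(d))])
y=69.6
for i in range(18):print(round(y-4,1),((p(y-4)-p(y))/25).round(3));y-=4
```

```text
65.6 [-0.31   0.128]
61.6 [-0.3    0.149]
57.6 [-0.289  0.17 ]
53.6 [-0.276  0.189]
49.6 [-0.263  0.208]
45.6 [-0.247  0.226]
41.6 [-0.231  0.243]
37.6 [-0.214  0.258]
33.6 [-0.195  0.272]
29.6 [-0.176  0.285]
25.6 [-0.155  0.297]
21.6 [-0.134  0.307]
17.6 [-0.112  0.316]
13.6 [-0.09   0.323]
9.6 [-0.067  0.328]
5.6 [-0.044  0.332]
1.6 [-0.021  0.334]
-2.4 [0.002 0.335]
```

{"fn": "move_arm", "kwargs": {"motion": [[8,[-0.31,0.13,0],[0,0,-1]],[8,[-0.3,0.15,0],[0,0,-1]],[8,[-0.29,0.17,0],[0,0,-1]],[8,[-0.275,0.19,0],[0,0,-1]],[8,[-0.265,0.21,0],[0,0,-1]],[8,[-0.245,0.225,0],[0,0,-1]],[8,[-0.23,0.245,0],[0,0,-1]],[8,[-0.215,0.255,0],[0,0,-1]],[8,[0,0,0],[0,0,0]],[8,[0,0,0],[0,0,0]]]}}

```text
time_s: 19.4
ee_pos: [533.1, -8.2, 33.0]
ee_rot: [-180.0, 0.1, 37.7]
force: [-2.4, -1.7, 4.3]
gripper_width: 13.9
gripper_force: 5.0
```

{"fn": "move_arm", "kwargs": {"motion": [[8,[-0.195,0.27,0],[0,0,-1]],[8,[-0.175,0.285,0],[0,0,-1]],[8,[-0.155,0.3,0],[0,0,-1]],[8,[-0.135,0.305,0],[0,0,-1]],[8,[-0.11,0.315,0],[0,0,-1]],[8,[-0.09,0.325,0],[0,0,-1]],[8,[-0.065,0.33,0],[0,0,-1]],[8,[-0.045,0.33,0],[0,0,-1]],[8,[-0.01,0.167,0],[0,0,-0.5]],[8,[0,0,0],[0,0,0]],[8,[0,0,0],[0,0,0]]]}}

```text
time_s: 20.32
ee_pos: [508.5, 57.6, 32.8]
ee_rot: [-180.0, 0.1, 3.7]
force: [-4.1, 0.9, 5.3]
gripper_width: 13.7
gripper_force: 5.0
```

{"fn": "move_arm", "kwargs": {"motion": [[8,[-0.01,0.168,0],[0,0,-0.5]],[8,[0,0.168,0],[0,0,-0.5]],[8,[0,0.1,0],[0,0,-0.3]],[8,[0,0.067,0],[0,0,-0.2]],[8,[0,0.04,0],[0,0,0]],[8,[0,0,0],[0,0,0]]]}}

```text
time_s: 20.82
ee_pos: [508.5, 70.3, 32.7]
ee_rot: [179.9, 0.1, -2.3]
force: [-4.5, -3.3, 5.4]
gripper_width: 13.9
gripper_force: 5.0
```

{"fn": "move_arm", "kwargs": {"motion": [[8,[0,0.04,0],[0,0,0]],[8,[0,0.04,0],[0,0,0]],[8,[0,0,0],[0,0,0]]]}}

```text
time_s: 21.07
ee_pos: [508.4, 70.4, 32.7]
ee_rot: [179.7, 0.1, -2.2]
force: [-3.9, -9.8, 4.6]
gripper_width: 14.1
gripper_force: 5.0
```

{"fn": "move_arm", "kwargs": {"motion": [[20,[0,-0.04,0],[0,0,0]],[28,[0,0,0],[0,0,0]],[28,[0,0,0],[0,0,0]],[28,[0,0,0],[0,0,0]],[28,[0,0,0.3],[0,0,0]],[28,[0,0,0.6],[0,0,0]],[28,[0,0,1],[0,0,0]],[28,[0,0,1],[0,0,0]],[28,[0,0,1],[0,0,0]],[28,[-0.5,-1,0.5],[0,0,0]],[28,[-0.8,-1,0],[0,0,0]],[28,[-0.8,-1,0],[0,0,0]],[28,[-0.8,-1,0],[0,0,0]],[28,[-0.8,-1,0],[0,0,0]],[28,[-0.5,-0.8,0],[0,0,0]],[28,[0,0,0],[0,0,0]],[28,[0,0,0],[0,0,0]]]}}

```text
time_s: 22.48
ee_pos: [404.1, -73.3, 143.6]
ee_rot: [-180.0, -0.1, -2.5]
force: [-0.5, 0.3, 0.5]
gripper_width: 27.8
gripper_force: 0.0
```

```bash
sed -i "s/    print(n,len/    if len(r): print(n,len/" k.py; python3 k.py
python3 - <<'E'
from h import *
f=cv2.imread('pics/scene_k.png');C=cam('scene')
th=np.radians(87.65);X=np.array([np.cos(th),np.sin(th)]);Y=np.array([-X[1],X[0]]);o=np.array([544,223.8])
h=cv2.cvtColor(f,cv2.COLOR_BGR2HSV);m=cv2.inRange(h,(5,100,80),(20,255,255))
n,l,s,c=cv2.connectedComponentsWithStats(m)
for i in range(1,n):
    w=ray(C,*c[i],66)[:2]-o
    if s[i,4]>40 and abs(w@Y)<40 and abs(w@X)<200:
        P=np.array([ray(C,u,v,66)[:2]-o for v,u in np.argwhere(l==i)]);print('handle x',np.percentile(P@X,[2,98]).round(),'y',np.percentile(P@Y,[2,50,98]).round(1))
m=cv2.inRange(h,(108,18,130),(135,90,255))
P=np.array([ray(C,u,v,64)[:2]-o for v,u in np.argwhere(m)]);P=np.c_[P@X,P@Y]
k=(P[:,0]<-140)&(P[:,0]>-180)&(abs(P[:,1])<100);Q=P[k];print('bar px',k.sum(),Q.min(0),Q.max(0),'slope',np.polyfit(Q[:,1],Q[:,0],1))
E
```

```text
22.4833 [404.1 -73.3 143.6] [-0.5  0.3  0.5]
scene 278 angle med 0.003 iqr [-0.89  0.08] r 20.0 165.0
top 179 angle med -0.008 iqr [-0.06  0.04] r 20.0 153.0
handle x [-133.  -55.] y [-19.4  -9.    1.3]
bar px 345 [-167.28210993  -99.83903084] [-141.37821851   63.01538278] slope [ 8.64091898e-04 -1.55152519e+02]
```

The keeper reads 0.00 rad in both views, the handle is home, and the gripper is clear. Handing in.

```bash
python3 -c "
from workcell import *
print(job_done())"
```

```text
the job is handed in; nothing more can be done
None
```

I handed the job in at about 22.5 s: the scraper is home in the slot against the end wall, the keeper bar is shut on its stop (about 0.00 rad in both camera views), the gripper is clear of everything, and I got no verdict back.

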